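# Draw out the sieve stand's arm to its outer holes and hang the sieve over the kadai

### The job

Make the sieve stand ready over the kadai: pinch in the two brass spring buttons of its arm and draw the arm out slowly and gently until both buttons pop fully out through the outer holes, stopping at the click rather than yanking on the locked arm. Then set the orange sieve gently into the arm's ring so that its rim lies flat on the ring, let go, and leave the kadai, the plate and the salt pot where they are.

Things in the scene. Friction and masses are not known exactly. Their poses are not given: they have to be found in the camera images.
- stand: sieve stand, fixed to the slab: black iron foot 110 x 200 x 14 mm, post, black head block 46 mm wide (top 137 mm above the slab) and a level arm. Origin on the slab top (20 mm above the work surface) under the post; z up, y along the arm outwards. A fixed inner tube with two brass spring buttons carries the sliding outer tube
- pinch (a point): fixed point on the arm's axis midway between the two buttons, 130 mm from the post along the stand's y and 114 mm above the slab; axes as the stand's
- button_near: brass spring button, 11 mm across, round tip, on the -x side of the arm; origin at its tip. Out, the tip stands 6 mm out of the tube's side, 22 mm from the arm's axis. It presses towards the axis with 2 N, 4 N when flush; it must be flush or nearly so before the tube can slide, then the hole's edge cams it under the wall
- button_far: the same on the +x side; its tip stands 22 mm from the arm's axis when out
- outer_tube: sliding steel tube of the arm, square, 32 mm wide and high, wall 2 mm, axis 114 mm above the slab; frame as the stand's when pushed in, then 46 to 212 mm from the post. Each side has a 13 mm hole at the button and another, the outer hole, nearer the post, which reaches the button after 4.5 to 7.5 cm of drawing out (not measured, found by feel)
- tube_slide (a joint): how far the arm is drawn out, m: 0 pushed in (buttons in the first holes), grows outwards along the stand's y; end stop at 0.085. Some 15 to 30 N starts it with both buttons pinched flush, then 6 to 10 N slides it with the buttons hidden under the wall; when they pop out of the outer holes it locks with about 1 mm play, and pulling over 25 N on it then strains the spring clip
- ring (a point): centre of the steel wire ring at the arm's end, at the height of the ring's top (132 mm above the slab); ring 114 mm inside, 130 mm outside, wire 8 mm; moves with the outer_tube, axes as the stand's; 152 mm beyond the pinch point when the arm is pushed in
- sieve: orange hard plastic sieve, about 100 g: bowl 68 mm across at the foot and 104 mm under the rim, flat rim 136 mm across whose underside is 44 mm above the foot; handle along its -x. Origin at the centre of its underside, z up
- sieve_grip (a point): point in the sieve's handle, half-way up, 105 mm from the bowl's axis along the sieve's -x and 49 mm above its underside; handle 18 mm wide (along the sieve's y), 10 mm thick, from 65 to 175 mm from the bowl's axis
- sieve_bowl (a point): centre of the sieve's bowl, half-way up, 24 mm above its underside (20 mm below the rim's underside)
- kadai: empty steel kadai under the drawn-out ring, 198 mm across, 64 mm high, two ear handles along its x; origin at the centre of its underside
- dinner_plate: white melamine plate, 170 mm across, 18 mm high; origin at the centre of its underside
- salt_pot: blue ceramic salt pot with lid, 82 mm across, 84 mm high; origin at the centre of its underside

How it is judged:
By the outcome, as a careful person would: the job done as asked, in the order asked, and still so for the second after the job is handed in, with the robot touching nothing.
It also fails if it takes over 70 s, if anything falls off the work surface, if the arm or the gripper's body presses on something with over 40 N, if the wrist force passes 120 N, or if a joint passes its speed limit or range.

### The arm

A 7-joint arm with a two-finger parallel gripper is mounted at the origin on the work surface. World frame = base frame: x ahead of the robot, y to its left, z up, the work surface at z = 0. Lengths are in m, angles in rad, forces in N, time in s.
With the tool pointing down it reaches from about 0.35 to 0.9 m from the base axis. Payload 19.9 kg.
Tool frame: the origin (TCP) lies between the finger pads; the fingertips stand 19 mm ahead of it and the grasp point (between the pads) is the TCP; z points along the fingers, y is the direction in which the jaws open and shut (so a half turn about z gives the same grasp; the last joint's range is limited). The gripper opens to 94 mm and grips with 3 to 60 N. Pads are 16 mm wide; open, the fingers measure 119 mm over their backs; the gripper's body (75 mm by 177 mm) begins 78 mm behind the grasp point.
Start: joints at [-1.222, 0.417, -0.01, 1.614, 0.005, 1.111, -0.053], TCP at [0.238, 0.578, 0.224] pointing down, gripper open.
Joint ranges: [-2.81, 2.81], [-0.39, 2.02], [-1.27, 1.25], [0.06, 2.57], [-1.19, 4.33], [0.19, 2], [-2.82, 2.82]. Speed limits (rad/s): [1.89, 1.89, 2.39, 2.39, 3.01, 3.01, 3.01].

### API

Orientations are given as a 3x3 rotation matrix whose columns are the frame's x, y, z axes.
In Python, from rig import robot gives the robot as it stands. Calls block until the motion is done:
- robot.move_ptp(position, orientation): joint-space move of the TCP to a pose.
- robot.move_linear(position, velocity=0.15, frame=None, threshold=None): straight line of the TCP; frame=None keeps the orientation; velocity is the mean speed in m/s. With threshold (N) it stops when the force on the tool has changed by that much, and returns True; else False.
- robot.goto_joints(angles): joint-space move.
- robot.gripper_to(opening): finger opening in m; the grip force is fixed at half the most; returns when the fingers have stopped.
- robot.pause(seconds).
- robot.ik(position, orientation): joint angles nearest the present ones, or None.
- robot.get_state(): the state.
- robot.grab_frame(name): name is "side" or "top" or "wrist"; returns the picture (480x640x3 uint8, red, green, blue); there is no depth.
- robot.camera_info(name): a dict with "fx", "fy", "cx", "cy" (pixels), "dist" ([k1, k2, p1, p2, k3] as OpenCV has them; the pictures are not rectified), "rvec" (rotation vector, rad) and "tvec" (3), from world to camera coordinates, as OpenCV has them. Camera axes: x right, y down, z forward; pixel columns grow to the right and rows downward; lengths in m; the calibration is good to about 2 mm. A picture is of the moment at which its call begins: read the wrist's pose just before it. camera_info takes no time and is no camera call; for the wrist camera it gives the pose at the moment of the call.
A pose or a line that the arm cannot do raises robot.PlanningError and nothing moves.
- robot.sign_off(): hands the job in, once; it reports no verdict.
The state is a dict: "time": time; "qpos": joint angles; "joint_vel": joint speeds; "effort": joint torques, N m; "ee_pos": TCP position; "tool_rot": TCP orientation; "force": force on the tool from outside, world axes, zero at the start; "moment": the same for the moment, N m; "opening": finger opening in m.
Only numpy, scipy, OpenCV 4.12 (cv2) and the standard library are available. Lean on these libraries where they do the work, as an engineer would, in place of code of your own. Each camera call takes 0.05 s, during which the arm holds its last target. There are 200 camera calls.

## Working session

There is one attempt and no reset: what is moved stays moved. The work goes in short steps, each a Python script; the robot and the scene stay as the last script left them, time stands still between calls to the robot, and variables do not carry over. Pictures are saved under pics/ and viewed, about 8 in all and at most 12, crops included, and the job is handed in when it is done.

```bash
ls; mkdir -p pics; python3 - <<'E'
from rig import robot
import cv2,json
for n in ("top","side"):
    f=robot.grab_frame(n); cv2.imwrite(f"pics/{n}0.png",f[:,:,::-1]); c=robot.camera_info(n); print(n,c)
s=robot.get_state(); print(s["time"],s["ee_pos"],s["tool_rot"],s["opening"],s["force"])
E
```

```text
pics
top {'fx': 529.201185555338, 'fy': 529.201185555338, 'cx': 309.53594189266914, 'cy': 231.17328857689657, 'dist': array([-0.0519829,  0.       ,  0.       ,  0.       ,  0.       ]), 'rvec': array([ 2.14034446, -2.1729722 ,  0.15102884]), 'tvec': array([0.02667143, 0.55319249, 0.97353454])}
side {'fx': 450.5568729800192, 'fy': 450.5568729800192, 'cx': 320.9859709683483, 'cy': 233.7133818154735, 'dist': array([-0.06260209,  0.        ,  0.        ,  0.        ,  0.        ]), 'rvec': array([ 2.20165427, -0.66544182,  0.30620847]), 'tvec': array([-0.4661349 ,  0.30085415,  0.72470116])}
0.1 [0.23795086 0.57759866 0.22391277] [[-9.24617001e-01  3.80897996e-01 -3.42718742e-04]
 [ 3.80898144e-01  9.24616455e-01 -1.00776534e-03]
 [-6.69724085e-05 -1.06233790e-03 -9.99999433e-01]] 0.09421132647835731 [0.27189053 0.44260416 0.13913277]
```

View pics/top0.png

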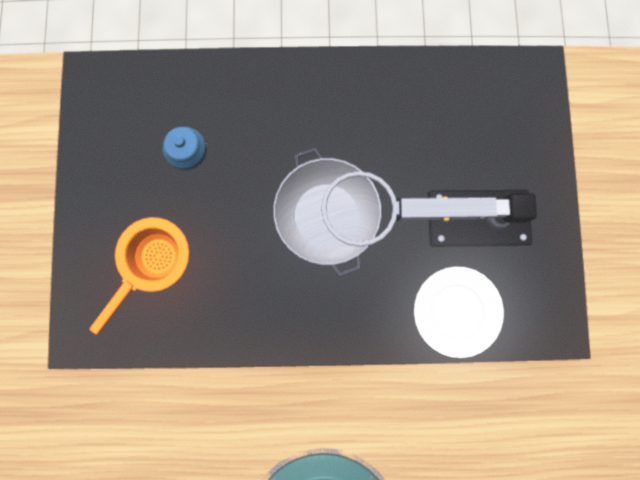

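View pics/side0.png

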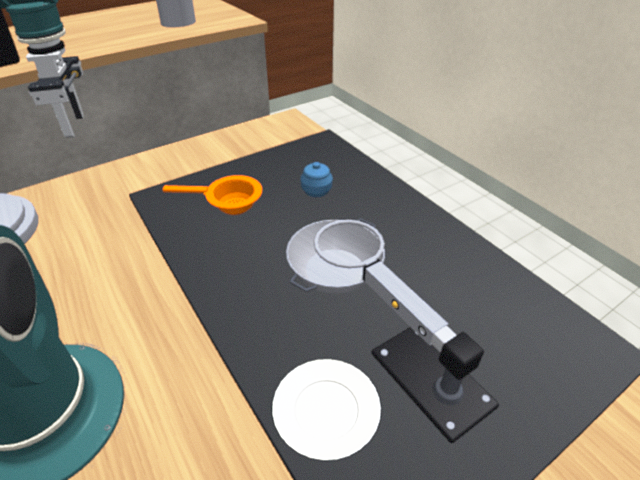

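The top view shows the stand's arm running from its head block at (520,207) left to the ring at (360,209). The brass buttons are near (445,200) and (445,216). The sieve rim is at (152,255), with its handle tip at (95,330). The side view agrees with this and shows the near button at (395,304).

```bash
cat > h.py <<'E'
import numpy as np, cv2
from rig import robot
def back(info,px,z):
    K=np.array([[info["fx"],0,info["cx"]],[0,info["fy"],info["cy"]],[0,0,1]])
    p=cv2.undistortPoints(np.float64(px).reshape(-1,1,2),K,np.array(info["dist"])).reshape(-1,2)
    R=cv2.Rodrigues(np.array(info["rvec"]))[0]; c=-R.T@info["tvec"]
    d=np.c_[p,np.ones(len(p))]@R
    return c+d*((z-c[2])/d[:,2])[:,None]
def proj(info,P):
    K=np.array([[info["fx"],0,info["cx"]],[0,info["fy"],info["cy"]],[0,0,1]])
    return cv2.projectPoints(np.float64(P).reshape(-1,1,3),np.array(info["rvec"]),np.array(info["tvec"]),K,np.array(info["dist"]))[0].reshape(-1,2)
def down(yaw_y): # tool down, jaw axis (tool y) along angle yaw_y
    y=np.array([np.cos(yaw_y),np.sin(yaw_y),0]); z=np.array([0,0,-1.]); return np.c_[np.cross(y,z),y,z]
def orange(f):
    h=cv2.cvtColor(f,cv2.COLOR_RGB2HSV); return cv2.inRange(h,(5,150,90),(22,255,255))
def sieve(f,info,zr=0.068):
    m=orange(f); m[:, 260:]=0
    n,l,st,_=cv2.connectedComponentsWithStats(m); m=np.uint8(l==1+np.argmax(st[1:,4]))*255
    fill=np.zeros_like(m); c=max(cv2.findContours(m,0,1)[0],key=cv2.contourArea); cv2.drawContours(fill,[c],-1,255,-1)
    body=cv2.morphologyEx(fill,cv2.MORPH_OPEN,np.ones((25,25),np.uint8))
    return fill,body
E
cat > m.py <<'E'
from h import *
f=cv2.imread("pics/top0.png")[:,:,::-1].copy(); I=robot.camera_info("top")
fill,body=sieve(f,I)
c=cv2.findContours(body,0,1)[0][0].reshape(-1,2); 
P=back(I,c,0.068)[:,:2]; ctr,r=cv2.minEnclosingCircle(np.float32(P)); 
A=np.c_[2*P,np.ones(len(P))]; s=np.linalg.lstsq(A,(P**2).sum(1),rcond=None)[0]; print("rim",s[:2],np.sqrt(s[2]+s[:2]@s[:2]),ctr,r)
h=np.argwhere((fill>0))[:,::-1]; H=back(I,h,0.072)[:,:2]; d=np.linalg.norm(H-s[:2],axis=1); H=H[(d>.085)]
print("handle len",d.max()); v=cv2.fitLine(np.float32(H),cv2.DIST_L2,0,.01,.01).ravel(); print("line",v, "perp off", np.cross(v[:2],s[:2]-v[2:]), "mean dir",(H.mean(0)-s[:2])/np.linalg.norm(H.mean(0)-s[:2]))
hs=cv2.cvtColor(f,cv2.COLOR_RGB2HSV); roi=cv2.inRange(hs,(10,120,90),(35,255,255)); roi[:,:425]=0; roi[:,470:]=0; roi[:180]=0; roi[235:]=0
n,l,st,ce=cv2.connectedComponentsWithStats(roi); print(st[1:],ce[1:]); print(back(I,ce[1:],0.134))
# tube top face: bright edges
g=cv2.cvtColor(f,cv2.COLOR_RGB2GRAY).astype(float)
up=[];lo=[]
for u in range(410,492,3):
    if 438<u<454: continue
    col=np.diff(cv2.GaussianBlur(g,(3,3),0)[190:228,u]); up.append((u,190.5+col.argmax())); lo.append((u,190.5+col.argmin()))
U=back(I,up,.150)[:,:2]; L=back(I,lo,.150)[:,:2]
for E in(U,L):
    q=np.polyfit(E[:,1],E[:,0],1); print("edge x=",q, np.std(E[:,0]-np.polyval(q,E[:,1])))
# colours: kadai / ring
cv2.imwrite("pics/crop.png",cv2.resize(f[170:250,310:550,::-1],None,fx=3.3,fy=3.3,interpolation=cv2.INTER_CUBIC))
print("ring rough",back(I,[[360,209]],.152), "head",back(I,[[521,206]],.157),"plate",back(I,[[459,312]],.038),"kadai",back(I,[[327,212]],.084))
E
python3 m.py
```

```text
rim [0.51040701 0.31155697] 0.06711609824455111 (0.5065399408340454, 0.31411033868789673) 0.07449033111333847
handle len 0.1737341759960749
line [ 0.80345684 -0.595363    0.40666193  0.38793042] perp off 0.0004032082443978513 mean dir [-0.80531631  0.59284538]
[[444 218   5   3  13]] [[446.         218.84615385]]
[[ 0.5587121  -0.21822723  0.134     ]]
edge x= [0.01034773 0.59591814] 0.001143765940115873
edge x= [0.00649092 0.56194462] 0.0005690112407717502
ring rough [[ 0.57496173 -0.06704705  0.152     ]] head [[ 0.57562759 -0.34266973  0.157     ]] plate [[ 0.39582233 -0.2604739   0.038     ]] kadai [[ 0.58210102 -0.01374204  0.084     ]]m.py:8: DeprecationWarning: Arrays of 2-dimensional vectors are deprecated. Use arrays of 3-dimensional vectors instead. (deprecated in NumPy 2.0)
  print("handle len",d.max()); v=cv2.fitLine(np.float32(H),cv2.DIST_L2,0,.01,.01).ravel(); print("line",v, "perp off", np.cross(v[:2],s[:2]-v[2:]), "mean dir",(H.mean(0)-s[:2])/np.linalg.norm(H.mean(0)-s[:2]))
```

View pics/crop.png

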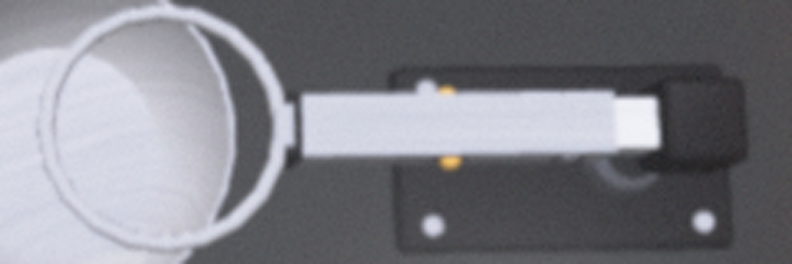

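The crop shows the ring centred at pixel (359.7, 208), the buttons at (446.4, 218.8) and (445.5, 198), and the tube nearly parallel to world y. That puts the pinch point at about (0.577, -0.218). I'll move above it and check with the wrist camera.

```bash
python3 - <<'E'
from h import *
best=None
for a in(-.0084,np.pi-.0084):
    q=robot.ik([.577,-.218,.25],down(a)); print(a,None if q is None else np.round(q,2))
    if q is not None and (best is None or abs(q[6])<abs(best[1][6])): best=(a,q)
robot.move_ptp([.577,-.218,.25],down(best[0]))
s=robot.get_state(); print(s["time"],s["ee_pos"],s["force"])
I=robot.camera_info("wrist"); f=robot.grab_frame("wrist"); cv2.imwrite("pics/w1.png",f[:,:,::-1]); 
for sx in(-1,1): print(proj(I,[[.577+sx*.022,-.218,.134],[.577+sx*.016,-.218+.09,.15],[.577+sx*.016,-.218-.07,.15]]).round(1).tolist())
E
```

```text
-0.0084 [-0.39  0.56  1.01  1.63 -0.5   1.23  0.72]
3.133192653589793 [-0.42  0.6   1.08  1.63 -0.55  1.25 -2.38]
3.1333 [ 0.5773372  -0.21721932  0.24988449] [-0.94741982 -0.06442108  0.95037905]
[[289.8, 239.8], [293.6, 120.4], [298.1, 329.0]]
[[344.9, 239.4], [339.3, 120.1], [337.9, 328.7]]
```

View pics/w1.png

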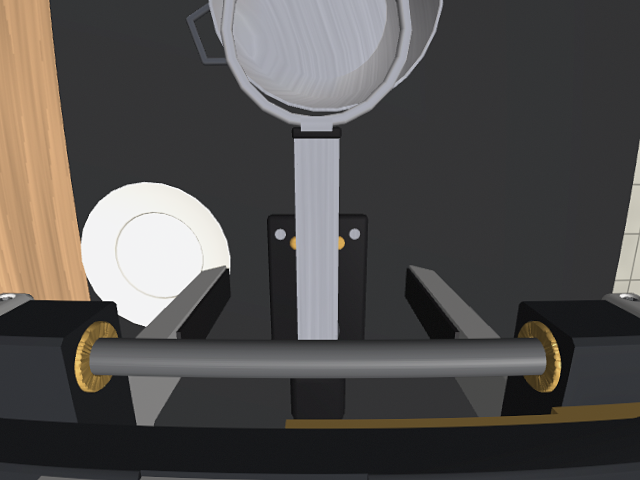

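The wrist view shows the buttons at (294,242) and (341,242). The column centre matches x = 0.577. The row is off by 2.8 px, which moves the pinch point to y ≈ -0.220.

```bash
python3 - <<'E'
from h import *
s=robot.get_state(); f0=s["force"]
print(robot.move_linear([.577,-.220,.165],velocity=.1))
print(robot.move_linear([.577,-.220,.134],velocity=.05,threshold=8))
s=robot.get_state(); print(s["ee_pos"],s["force"]-f0)
robot.gripper_to(.03)
s=robot.get_state(); print(s["time"],s["ee_pos"],s["force"].round(2),s["moment"].round(2),s["opening"])
E
```

```text
False
False
[ 0.57706198 -0.22016886  0.13414871] [ 0.63865252 -0.64861606 -0.1422412 ]
5.9333 [ 0.5768861  -0.22001885  0.13398403] [-2.06  0.82  1.68] [0.01 0.32 0.1 ] 0.03159486403268467
```

Opening is 32 mm, so both buttons are flush and the side load is small. Next I'll draw the arm out.

```bash
cat >> h.py <<'E'
D=np.array([.0084,1,0.])
def p(tag):
    s=robot.get_state(); print(tag,round(s["time"],2),s["ee_pos"].round(4),s["force"].round(1),round(s["opening"],4)); return s
E
python3 - <<'E'
from h import *
P=np.array([.577,-.220,.134])
for d in(.006,.014,.024,.034): print(robot.move_linear(P+D*d,velocity=.015,threshold=40)); p(d)
E
```

```text
False
0.006 6.48 [ 0.5769 -0.2157  0.134 ] [  1.9 -10.2  -7.3] 0.0321
False
0.014 7.17 [ 0.5769 -0.2072  0.134 ] [ 0.4 -7.8 -3.2] 0.0318
False
0.024 7.98 [ 0.577  -0.1972  0.134 ] [-1.1 -7.8 -2.9] 0.032
False
0.034 8.8 [ 0.577  -0.1873  0.134 ] [-0.5 -7.8 -3.3] 0.0316
```

```bash
python3 - <<'E'
from h import *
P=np.array([.577,-.220,.134])
print(robot.move_linear(P+D*.079,velocity=.010,threshold=6.5)); p("stop")
robot.pause(.2); p("rest")
I=robot.camera_info("wrist"); f=robot.grab_frame("wrist"); cv2.imwrite("pics/w2.png",f[:,:,::-1])
f=robot.grab_frame("side"); cv2.imwrite("pics/s2.png",cv2.resize(f[220:420,300:540,::-1],None,fx=3,fy=3,interpolation=cv2.INTER_CUBIC))
E
```

```text
True
stop 11.45 [ 0.5771 -0.1578  0.1339] [-3.5  7.9 11.1] 0.0317
rest 11.65 [ 0.5771 -0.1577  0.134 ] [-3.6  8.8 10.7] 0.0316
```

View pics/s2.png

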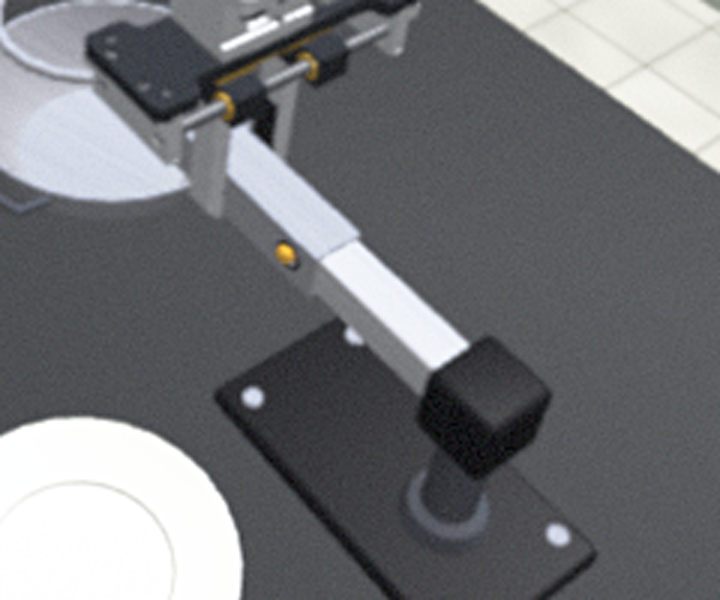

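The crop shows the near button (285,253) standing out in the outer hole, off-centre within its play. I'll nudge gently to confirm the lock, then relax and release.

```bash
python3 - <<'E'
from h import *
s=robot.get_state(); b=s["ee_pos"].copy(); b[2]=.134
F=s["force"][1]
for i in range(1,9):
    robot.move_linear(b+D*.0005*i,velocity=.005); s=p(i)
    if s["force"][1]<-13: break
E
```

```text
1 12.26 [ 0.5771 -0.1572  0.134 ] [-2.  -0.8  1.4] 0.0319
2 12.51 [ 0.5771 -0.157   0.134 ] [-1.2 -3.2 -0.1] 0.0316
3 12.76 [ 0.5771 -0.1567  0.134 ] [-0.9 -5.4 -0.9] 0.0314
4 13.01 [ 0.5771 -0.1562  0.134 ] [-0.6 -5.5 -1. ] 0.032
5 13.26 [ 0.5771 -0.1557  0.134 ] [-0.3 -5.8 -0.7] 0.0318
6 13.51 [ 0.5771 -0.1552  0.134 ] [-0.4 -5.4 -1.2] 0.0318
7 13.76 [ 0.5771 -0.1548  0.134 ] [-0.7 -6.6 -2.4] 0.032
8 14.01 [ 0.5771 -0.1546  0.134 ] [-0.5 -7.2 -3.4] 0.0316
```

```bash
python3 - <<'E'
from h import *
s=robot.get_state(); b=s["ee_pos"].copy(); b[2]=.134; b[1]+=.0010
for i in range(1,11):
    robot.move_linear(b+D*.0005*i,velocity=.005); s=p(i)
    if s["force"][1]<-14: break
f=robot.grab_frame("side"); cv2.imwrite("pics/s3.png",cv2.resize(f[250:370,340:480,::-1],None,fx=5,fy=5,interpolation=cv2.INTER_CUBIC))
E
```

```text
1 14.28 [ 0.5771 -0.1544  0.1341] [  2.5 -11.   -5.3] 0.0317
2 14.53 [ 0.577  -0.1543  0.134 ] [  2.4 -13.3  -6.7] 0.0319
3 14.78 [ 0.5771 -0.1542  0.1341] [  3.3 -15.9  -8.2] 0.0318
```

View pics/s3.png

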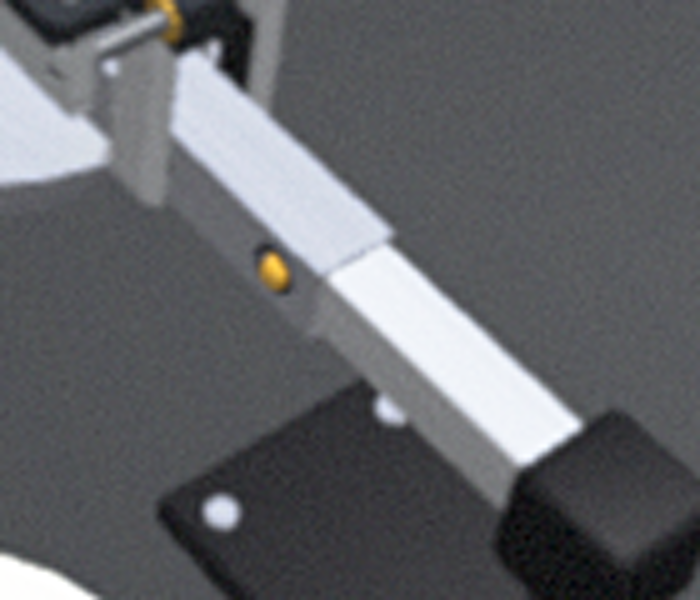

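The force now climbs steeply at y = -0.1542, reaching 16 N with almost no motion, so the arm is locked. The crop shows the button (273,270) seated in the hole. I'll relax, release and go over the sieve.

```bash
python3 - <<'E'
from h import *
s=robot.get_state(); b=s["ee_pos"].copy(); b[2]=.134
robot.move_linear(b+D*-.0004,velocity=.005); p("relax")
robot.gripper_to(.09); p("open")
robot.move_linear([b[0],b[1],.25],velocity=.15)
# sieve grasp
c=np.array([.5104,.3116]); u=np.array([-.8053,.5928]); g=c+.105*u; a=np.arctan2(u[1],u[0])
best=None
for k in(np.pi/2,-np.pi/2):
    q=robot.ik([*g,.18],down(a+k)); print(a+k,None if q is None else np.round(q,2))
    if q is not None and (best is None or abs(q[6])<abs(best[1][6])): best=(a+k,q)
robot.move_ptp([*g,.18],down(best[0])); p("above sieve")
I=robot.camera_info("wrist"); np.save("wI.npy",I,allow_pickle=True); f=robot.grab_frame("wrist"); cv2.imwrite("pics/w3.png",f[:,:,::-1])
print(proj(I,[[*g,.074],[*(c+.175*u),.074],[*(c+.067*u),.074],[*c,.023]]).round(1).tolist())
f=robot.grab_frame("top"); cv2.imwrite("pics/top3.png",f[:,:,::-1]); cv2.imwrite("pics/top3c.png",cv2.resize(f[170:250,270:550,::-1],None,fx=2.85,fy=2.85,interpolation=cv2.INTER_CUBIC))
E
python3 -c "
import cv2,numpy as np
a=cv2.imread('pics/top3c.png');b=cv2.resize(cv2.imread('pics/w3.png'),(480,360));b=np.hstack([b,np.zeros((360,a.shape[1]-480,3),np.uint8)]);cv2.imwrite('pics/j3.png',np.vstack([a,b]))"
```

```text
relax 15.48 [ 0.5771 -0.1545  0.134 ] [-2.2 -0.6  0.8] 0.0317
open 16.49 [ 0.5771 -0.1547  0.134 ] [-0.2  0.3  0.2] 0.0898
4.077828348630552 [-1.64  0.71  1.25  1.83 -0.73  1.16 -2.34]
0.9362356950407595 [-1.42  0.48  0.84  1.83 -0.42  1.02  0.53]
above sieve 19.42 [0.4267 0.3729 0.1802] [-0.3 -0.4 -0. ] 0.09
[[318.4, 240.5], [318.2, 147.2], [318.4, 286.8], [318.3, 331.7]]
```

View pics/j3.png

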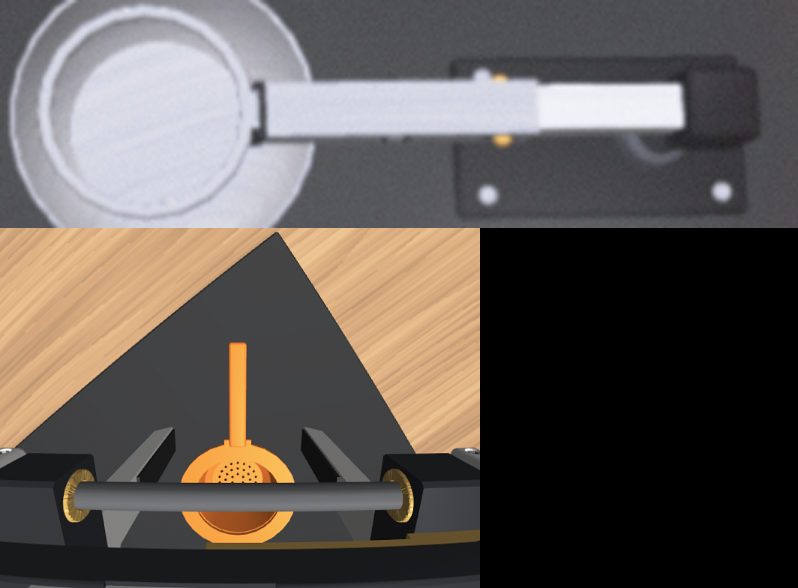

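In the top crop both buttons stand out, near at (502,139) and far at (500,78). The ring is centred at full-image pixel (321.6, 209.1). The wrist view shows the handle centred between the jaws. I'll check the position along the handle numerically.

```bash
python3 - <<'E'
from h import *
I=np.load("wI.npy",allow_pickle=True).item(); T=robot.camera_info("top")
f=cv2.imread("pics/w3.png")[:,:,::-1].copy(); m=orange(f)
c=np.array([.5104,.3116]); u=np.array([-.8053,.5928]); n=np.array([-u[1],u[0]])
ys,xs=np.where(m[:,300:340]>0); print("top rows",ys.min()) 
for r in (160,200,240): x=np.where(m[r]>0)[0]; print(r,x.min(),x.max(), ((back(I,[[x.min(),r],[x.max(),r]],.074)[:,:2]-c)@np.c_[u,n]).round(4).tolist())
for z in(.064,.074): print("tip",((back(I,[[317,ys.min()]],z)[:,:2]-c)@np.c_[u,n]).round(4))
# rim: outer contour circle fit at z=.068 from mask rows below handle & above bar
P=[]
for r in range(298,338,2):
    x=np.where(m[r]>0)[0]; x=x[(x>235)&(x<400)]
    P+= [[x.min(),r],[x.max(),r]]
for z in (.066,.069):
    Q=(back(I,P,z)[:,:2]-c)@np.c_[u,n]
    s=np.linalg.lstsq(np.c_[2*Q,np.ones(len(Q))],(Q**2).sum(1),rcond=None)[0]; print("rim wrist (u,n)",s[:2],np.sqrt(s[2]+s[:2]@s[:2]))
    from scipy.optimize import least_squares
    print("fixed r",least_squares(lambda c_:np.linalg.norm(Q-c_,axis=1)-.068,[0,0]).x)
# ring in top view
print("ring",back(T,[[321.6,209.1]],.148), "nominal",np.array([.577,-.220])+D[:2]*(.152+.0653))
E
```

```text
top rows 152
160 305 328 [[0.1658, 0.0097], [0.1658, -0.0072]]
200 305 328 [[0.1364, 0.01], [0.1363, -0.0073]]
240 305 327 [[0.1054, 0.0103], [0.1054, -0.0067]]
tip [[0.1716 0.0009]]
tip [[0.1716 0.0009]]
rim wrist (u,n) [-0.00286785  0.00175144] 0.06737377238519127
fixed r [-0.0038626   0.00175408]
rim wrist (u,n) [-0.00096824  0.00174151] 0.06663798986315539
fixed r [-0.00311811  0.00174703]
ring [[ 0.57641192 -0.00188197  0.148     ]] nominal [ 0.57882532 -0.0027    ]
```

```bash
python3 - <<'E'
from h import *
u=np.array([-.8053,.5928]); g=np.array([.5119,.3085])+.105*u; R=down(.93624)
ring=np.array([.577,-.002]); t=ring+.105*u
print(robot.ik([*t,.25],R))
robot.move_linear([*g,.18],velocity=.1)
print(robot.move_linear([*g,.069],velocity=.08,threshold=8)); p("down")
robot.gripper_to(.012); p("grip")
s0=robot.get_state()
robot.move_linear([*g,.10],velocity=.04); s=p("lift"); print(s["force"]-s0["force"],s["moment"]-s0["moment"])
robot.move_linear([*g,.25],velocity=.12)
robot.move_linear([*t,.25],velocity=.12); p("over")
f=robot.grab_frame("side"); cv2.imwrite("pics/s4.png",f[:,:,::-1])
f2=robot.grab_frame("top"); cv2.imwrite("pics/t4.png",f2[:,:,::-1])
cv2.imwrite("pics/j4.png",np.hstack([cv2.resize(f[80:330,200:450],(400,400)),cv2.resize(f2[100:350,180:430],(400,400))])[:,:,::-1])
T=robot.camera_info("top"); 
E
```

```text
[-1.09116492  0.26784625  1.06945292  1.92211127 -0.26310064  1.1025888
  1.02003593]
False
down 21.3 [0.4275 0.3709 0.0694] [0.4 0.2 0.7] 0.0902
grip 22.4 [0.4274 0.3707 0.069 ] [-0.1  0.3  0.3] 0.0174
lift 23.32 [0.4272 0.3707 0.0998] [ 0.1  0.3 -0.7] 0.0175
[ 0.19555223 -0.06292965 -0.93958398] [0.04607165 0.05728762 0.0092009 ]
over 27.52 [0.4924 0.0606 0.25  ] [ 0.4  0.8 -0.2] 0.0175
```

View pics/j4.png

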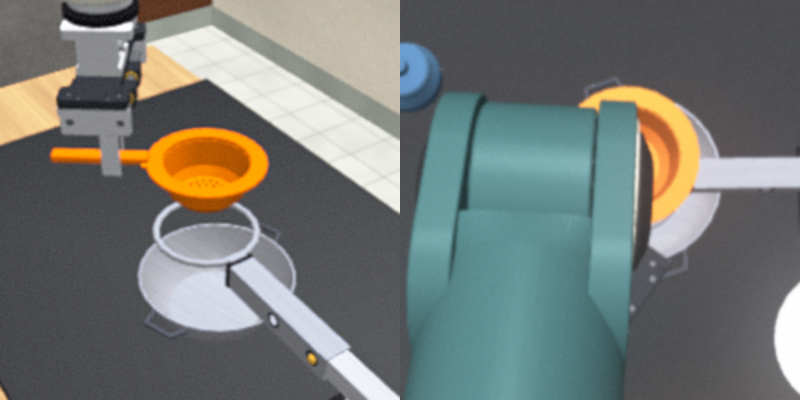

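The joined view shows the sieve level and held over the ring. I'll check its centre against both cameras before lowering.

```bash
python3 - <<'E'
from h import *
from scipy.optimize import least_squares
S=robot.camera_info("side");T=robot.camera_info("top")
def circ(c,r,z): th=np.linspace(0,2*np.pi,720); return np.c_[c[0]+r*np.cos(th),c[1]+r*np.sin(th),0*th+z]
ms=orange(cv2.imread("pics/s4.png")[:,:,::-1].copy()); ms[:,:285]=0; ms[:,450:]=0; ms[:110]=0;ms[220:]=0
ys,xs=np.where(ms>0); sr,st=xs.max()+.5,ys.min()-.5
mt=orange(cv2.imread("pics/t4.png")[:,:,::-1].copy()); mt[:,:300]=0; mt[:,500:]=0; mt[:120]=0; mt[300:]=0
ys,xs=np.where(mt>0); tr=xs.max()+.5; tt=ys.min()-.5
print("meas",sr,st,tr,tt)
z=.25-.049+.047
def e(c):
    a=proj(S,circ(c,.068,z)); b=proj(T,circ(c,.068,z)); return [a[:,0].max()-sr,a[:,1].min()-st,b[:,0].max()-tr,b[:,1].min()-tt]
print("at nominal",np.round(e([.577,-.002]),2)); q=least_squares(e,[.577,-.002]); print(q.x,q.fun.round(2))
# ring: overlay candidates in side3 & top3 for viewing
t=cv2.imread("pics/top3.png"); s=cv2.imread("pics/s4.png"); out=[]
k=4
for im,I,(x0,y0,w,h) in((t,T,(275,160,95,95)),(s,S,(285,190,95,95))):
    c=cv2.resize(im[y0:y0+h,x0:x0+w],None,fx=k,fy=k,interpolation=cv2.INTER_CUBIC)
    for r,zz,col in((.065,.148,(0,0,255)),(.057,.148,(0,255,0))):
        P=proj(I,circ([.577,-.002],r,zz)); cv2.polylines(c,[np.int32((P-[x0-.5,y0-.5])*k)],True,col,1)
    out.append(c)
cv2.imwrite("pics/ov.png",np.hstack(out))
E
```

```text
meas 367.5 126.5 365.5 153.5
at nominal [ 0.27 34.33  2.81  0.38]
[0.58886836 0.0161499 ] [-0.78 28.44 -9.32 -6.94]
```

View pics/ov.png

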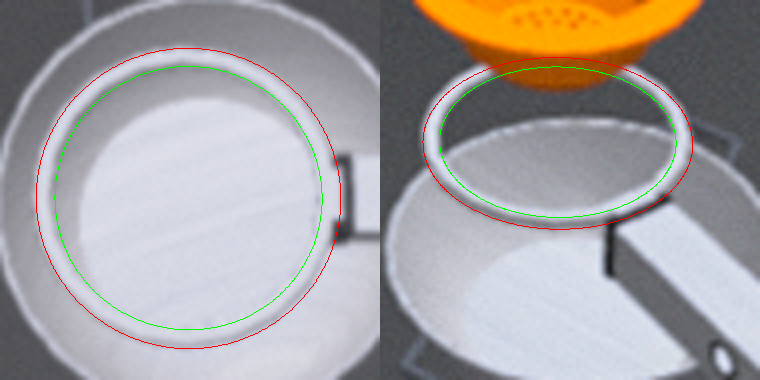

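The overlay shows the ring fits (0.577, -0.002) in both views. Judged by eye from the picture, the sieve rim edges agree within about 1 px. The side "top row" value was spurious, caused by wood tones. I'll lower it now.

```bash
python3 - <<'E'
from h import *
u=np.array([-.8053,.5928]); t=np.array([.577,-.002])+.105*u
print(robot.move_linear([*t,.20],velocity=.1,threshold=6)); p(".20")
print(robot.move_linear([*t,.166],velocity=.04,threshold=4)); p(".166")
print(robot.move_linear([*t,.152],velocity=.01,threshold=2.5)); p("contact")
f=robot.grab_frame("side"); cv2.imwrite("pics/s5.png",cv2.resize(f[150:300,240:440],(800,600),interpolation=cv2.INTER_CUBIC)[:,:,::-1])
E
```

```text
False
.20 28.27 [0.4927 0.0601 0.2003] [ 0.2 -0.3 -0.1] 0.0175
False
.166 29.27 [0.4926 0.0602 0.1662] [-0.8 -1.1  0.5] 0.0175
True
contact 30.2 [0.4924 0.0602 0.1562] [ 0.3 -0.3  3.5] 0.0176
```

View pics/s5.png

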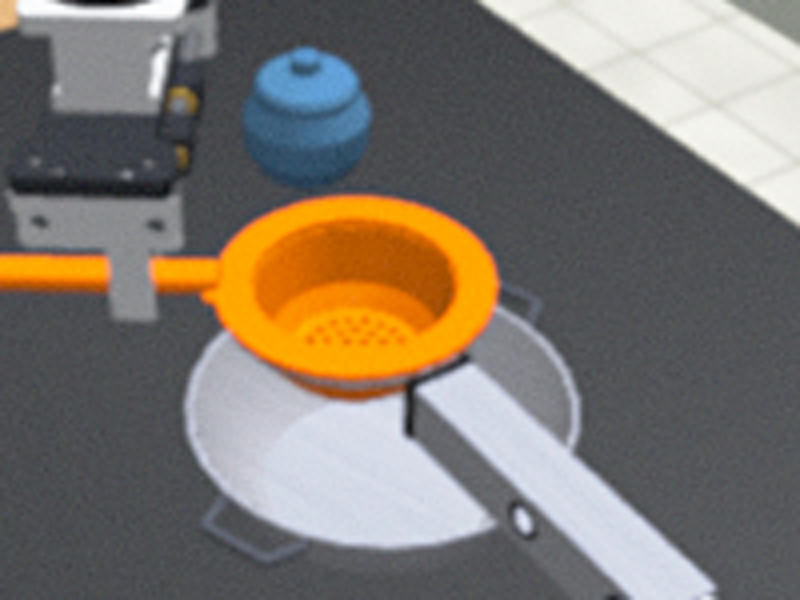

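Contact came at z = 0.1562 against 0.157 expected, with a force of about 3 N. The picture shows the rim lying on the ring. I'll release and retreat.

```bash
python3 - <<'E'
from h import *
robot.gripper_to(.05); s=p("open")
e=s["ee_pos"]; robot.move_linear([e[0],e[1],.27],velocity=.12); p("up")
robot.move_linear([.40,.36,.30],velocity=.2); p("away"); robot.pause(.3)
f=robot.grab_frame("side"); t=robot.grab_frame("top")
cv2.imwrite("pics/fin.png",np.vstack([np.hstack([cv2.resize(f[150:300,240:440],(400,300),interpolation=cv2.INTER_CUBIC),cv2.resize(t[150:270,260:420],(400,300),interpolation=cv2.INTER_CUBIC)]),np.hstack([cv2.resize(f,(400,300)),cv2.resize(t,(400,300))])])[:,:,::-1])
cv2.imwrite("pics/topf.png",t[:,:,::-1])
a=cv2.imread("pics/top0.png").astype(int); b=t[:,:,::-1].astype(int)
for n,(x0,x1,y0,y1) in dict(plate=(405,515,260,362),pot=(155,212,120,175),kadaiear=(325,365,264,280)).items(): print(n,np.abs(a-b)[y0:y1,x0:x1].mean())
E
```

```text
open 30.93 [0.4921 0.0603 0.1561] [ 0.7  0.1 -0.1] 0.0503
up 32.03 [0.4917 0.0603 0.2694] [-0.3  0.1  0.1] 0.0501
away 33.76 [0.4005 0.3591 0.3001] [-0.  -0.4 -0. ] 0.0501
plate 0.8931372549019608
pot 1.9473684210526316
kadaiear 5.0125
```

View pics/fin.png

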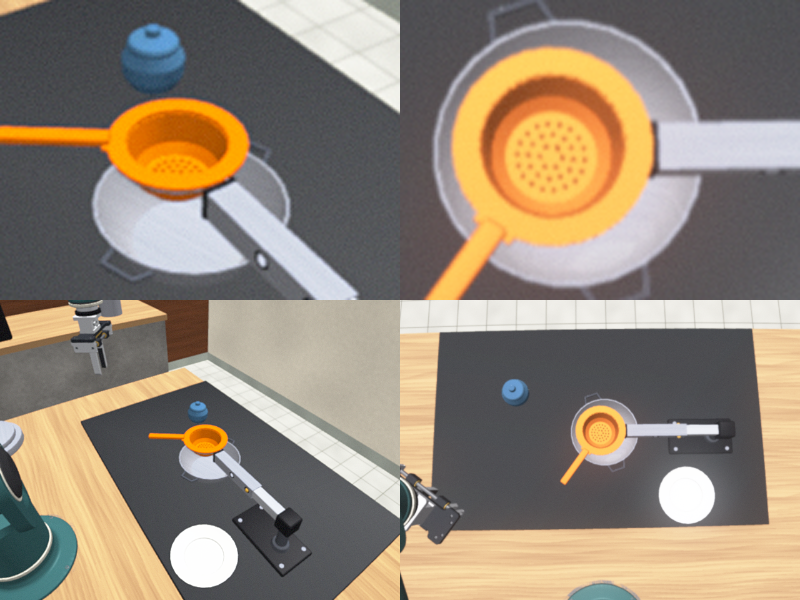

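The final views show the sieve flat in the ring, both buttons out, and the kadai, plate and pot apparently in place. The robot is clear.

```bash
python3 - <<'E'
from rig import robot
print(robot.sign_off())
E
```

```text
the job is handed in; nothing more can be done
None
```

The arm is drawn out about 65 mm and locked, and the orange sieve sits in its ring over the kadai. I handed the job in at about 34 s on the robot's clock, with the robot clear of everything.

- **Drawing out:** I pinched both buttons flush, and the arm then slid at about 8 N. The first force stop, at about 62 mm, was not yet the lock: it still slid about 3 mm more at 5–7 N. It then held firm, and I stopped at about 16 N, under the 25 N limit. The side and top pictures show both buttons out through the outer holes.
- **Placing the sieve:** It touched the ring at about 3 N, within 1 mm of the expected height. After release the final pictures show the rim flat and centred by eye.
- **Plate and salt pot:** They look unchanged in the before-and-after top pictures.
- **Kadai:** The patch around one ear differed slightly more (5 grey levels, against 1–2 for the others). I put that down to shading or shadow and did not check it further; I recorded no contact with the kadai.
- **Check that disagreed:** Before lowering, the automatic check of the sieve's centre failed. Wood colours spoiled the side reading, and the top reading was 2.8 px off, so I relied on the ring overlay and judged the sieve's rim edges by eye.

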